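# Set a stand-held hand whisk running hands-free

### The job

Push the leaning hand whisk all the way down in its stand so that it dips into the bowl. Then set its trigger to stay on: squeeze the trigger, press the lock-on button beside it while you hold the squeeze, and ease the trigger back with the button still pressed until the lock catches. Let go, leaving the whisk down and locked on, and do not shift the things standing round about.

Things in the scene. Friction and masses are not known exactly. Their poses are not given: they have to be found in the camera images.
- stand: Fixed stand: dark base plate 260 (x) x 170 (y) x 12 mm, a round metal post nearest the robot, a slanted black sleeve above an aluminium bowl (152 dia, rim 72 high). Origin under the plate, near its middle; x towards the bowl (away from the robot at yaw 0), y left, z up. A white hand whisk slides in the sleeve; its handle leans 30 degrees from vertical, top towards the stand's -x.
- handle_top (a point): Centre of the flat top end of the whisk's handle, 36 (x) x 34 (y) mm; the handle is 74 mm long above a grey flange (radius 31). This and the other points have the whisk's axes: z up along the handle = (-0.5, 0, 0.866) in the stand's frame, x = (0.866, 0, 0.5), y = the stand's y. Moves with the whisk. Push here along -z to lower it.
- handle_back (a point): Centre of the handle's bare side, away from the trigger: 17 mm from the handle's axis towards -y, 34 mm below its top. Two fingers coming down along the handle, tilted 30 degrees like it, can squeeze this side and the trigger together: 50 mm apart with the trigger free, 36 mm fully squeezed.
- trigger_face (a point): Centre of the grey trigger's outer face, on the handle's +y side: 34 mm below the handle's top, 33 mm from its axis towards +y when free, 2 mm from it towards -x. Face 32 (x) x 44 (z) mm. Moves to -y with the trigger.
- button_face (a point): Centre of the grey lock-on button's face, 16 (y) x 30 (z) mm, which looks to -x, across the space in front of the trigger. It lies 16 mm to +x and 31 mm to +y of the handle's axis, level with the trigger's centre. It is pressed to +x: shift the finger that squeezes the trigger sideways against it, sliding on the trigger.
- cheek_face (a point): Centre of the face of the white cheek from which the button stands out: 26 mm to +x of the handle's axis, face 44 (y, from the axis outward) x 46 (z) mm. A finger pressing the button stops here at the latest, 1 mm after the button is fully in.
- mixer (a joint): Slide of the whisk down its sleeve along the handle's axis (m): 0 fully raised, 0.060 fully down (flange on the sleeve). It stays where it is left; about 5 N on the handle's top, along its axis, moves it, plus 40 N per m/s.
- trigger (a joint): Trigger travel (m): 0 free, 0.014 fully squeezed; spring 3 N free to 6.5 N fully squeezed. Past about 0.011 the lock-on button can go in. Locked on it rests at about 0.006. Trigger and handle are smooth (friction about 0.3), so a finger squeezing with 10 to 20 N slides on them.
- lock_button (a joint): Lock-on button travel (m): 0 out, 0.009 fully in; spring 1.2 to 2.6 N. Stops at 0.001 to 0.003 unless the trigger is squeezed past 0.011; must be in past 0.0075 for the easing trigger to catch it; locked on it rests at about 0.0075. Letting it out before the trigger is eased, or squeezing again, frees the lock.
- lemon: Bystander, to be left alone: a lemon lying beside the stand, 78 x 55 x 56 mm; origin at its underside.
- spice_jar: Bystander, to be left alone: a spice jar with a dark cap beside the stand, 41 mm dia, 105 mm high; origin at its underside.
- mug: Bystander, to be left alone: a white mug, 82 mm dia, 97 mm high; origin at its underside.
- tin: Bystander, to be left alone: a food tin, 75 mm dia, 110 mm high; origin at its underside.
- egg_box: Bystander, to be left alone: a closed egg box, 106 x 156 x 72 mm; origin at its underside.
- honey_jar: Bystander, to be left alone: a squat jar with a screw lid, 63 mm dia, 82 mm high; origin at its underside.
- shaker: Bystander, to be left alone: a small salt shaker, 44 mm dia, 90 mm high; origin at its underside.

How it is judged:
By the outcome, as a careful person would: the job done as asked, in the order asked, and still so for the second after the job is handed in, with the robot touching nothing.
It also fails if it takes over 51 s, if anything falls off the work surface, if the arm or the gripper's body presses on something with over 40 N, if the wrist force passes 120 N, or if a joint passes its speed limit or range.

### The arm

A 6-joint arm with a two-finger parallel gripper is mounted at the origin on a cart in front of the work surface, level with it; the furniture and walls round the work are solid. World frame = base frame: x ahead of the robot, y to its left, z up, the work surface at z = 0. Lengths are in mm, angles in rad, forces in N, time in s.
With the tool pointing down it reaches from about 275 to 725 mm from the base axis. Payload 5.6 kg.
Tool frame: the origin (TCP) lies midway between the tips of the shut fingers; the grasp point (between the pads) lies 19 mm behind it; z points along the fingers, y is the line along which they close (so a half turn about z gives the same grasp; the last joint's range is limited). The gripper opens to 85 mm and grips with 20 to 120 N. Pads are 22 mm wide; open, the fingers measure 114 mm over their backs; the gripper's body (76 mm by 85 mm) begins 54 mm behind the grasp point. The pads swing forward as they close: fully open they stand 13 mm farther back than shut.
Start: joints at [-0.816, 0.255, 0.108, 0, -1.424, -0.285], TCP at [249.007, -490.396, 231.283] pointing down, gripper open.
Joint ranges: [-2.95, 2.95], [-1.21, 1.97], [-1.09, 1.5], [-2.87, 1.71], [-2.94, -0.07], [-3.05, 3.05]. Speed limits (rad/s): [2.57, 2.57, 3.14, 3.14, 3.14, 3.14].

### API

Orientations are given as a rotation vector (axis times angle).
In Python, from station import sensors, snapshot, camera_params, workorder, masks_of gives the robot as it stands.
- The arm moves only by the shell command python3 -m handwheel 'ROWS' [FORCE]. ROWS is JSON, a list of rows, each a list of 7 numbers: the shift along the tool's x, y, z scaled (see below), then the turn, a rotation vector about the tool's x, y, z scaled (see below), then the opening, from 0 (shut) to 1 (fully open). A call has 1 to 12 rows; each row shifts and turns the commanded pose from where the row before left it, along the tool's axes as they then stand; what a row does not reach is not made up. The controller multiplies each number of a shift by 0.02 m and each number of a turn by 1.5 rad. A row lasts 1/12 s, in which the tool goes at most 41.7 mm and 7.16 degrees, less where a joint would pass 70% of its speed; a pose out of reach is approached as far as the arm can. A call with a number of a shift or a turn outside -1 to 1 is refused whole. A call with a gripper value outside its range is refused whole. The fingers move at their own pace and stop on an object; FORCE is the grip in N (left out, the last holds). Time passes only in rows, so rows that do not move let the fingers close. It gives the time, the measured TCP pose, the force, the opening and the grip force at its end, in the units of the state.
- sensors.state(): the state, without advancing time (a new reading comes with each control period).
- snapshot(name): name is "scene" or "top" or "wrist"; returns the picture (400x640x3 uint8, red, green, blue); there is no depth.
- camera_params(name): a dict with "camera_matrix" (3x3 intrinsics, pixels), "dist" ([k1, k2, p1, p2, k3] as OpenCV has them; the pictures are not rectified), "R" (3x3) and "t" (3): a world point X has camera coordinates R X + t. Camera axes: x right, y down, z forward; pixel columns grow to the right and rows downward; lengths in mm; the calibration is good to about 2 mm. A picture is of the moment at which its call begins: read the wrist's pose just before it. camera_params takes no time and is no camera call; for the wrist camera it gives the pose at the moment of the call.
- workorder.hand_in(): hands the job in; it is judged then, once.
Trained networks look in the newest picture that a camera, given by its name, has taken for a name from the list of things; names that differ only in an ending like _2 or _b are one class to them, and where a whole thing is asked for, a point or a joint stands for the part that bears it (a point fixed in the world has none). Each returns a list of dicts, best first, with "conf" (0 to 1); they miss things now and then, are a little off and sometimes report something else, mostly with a low value. They report only what shows in the picture. A call takes as long as a camera call.
- masks_of(name, camera): "region" (400x640 bool, what is visible of it) and "point" ([row, column] in pixels, amid what is visible of it).
The state is a dict: "clock": time; "qpos": joint angles; "joint_velocities": joint speeds; "tau": joint torques, N m; "tool_pos": TCP position; "ee_rot": TCP orientation; "contact_force": force on the tool from outside, world axes, zero at the start; "torque": the same for the moment, N m; "grip_width": finger opening in mm; "grip_force": force on a finger pad.
Only numpy, scipy, OpenCV 4.12 (cv2) and the standard library are available. Lean on these libraries where they do the work, as an engineer would, in place of code of your own. Each camera call takes 0.05 s, during which the arm holds its last target. There are 200 camera calls.

## Working session

There is one attempt and no reset: what is moved stays moved. The work goes in short steps, Python scripts to look and compute and a shell command to move; the robot and the scene stay as the last step left them, time stands still between calls to the robot, and variables do not carry over. Pictures are saved under pics/ and viewed, at most 10 in all, crops included, and the job is handed in when it is done.

```bash
ls; mkdir -p pics; python3 - <<'E'
from station import *
import cv2, numpy as np
print(sensors.state())
ims=[]
for c in ["scene","top"]:
    im=snapshot(c); cv2.imwrite(f"pics/{c}0.png",im[:,:,::-1])
    p=camera_params(c); print(c,np.round(p["camera_matrix"],1).tolist(),p["dist"],np.round(-np.array(p["R"]).T@p["t"]))
    for n in ["stand","handle_top","handle_back","trigger_face","button_face","cheek_face","lemon","spice_jar","mug","tin","egg_box","honey_jar","shaker"]:
        print(n,[(round(d["conf"],2),np.round(d["point"]).tolist(),int(d["region"].sum())) for d in masks_of(n,c)[:2]])
print(sensors.state()["clock"])
E
```

```text
pics
{'clock': 0.0, 'qpos': array([-8.16423245e-01,  2.55788596e-01,  1.06983296e-01, -4.65243693e-04,
       -1.42388172e+00, -2.84599201e-01]), 'joint_velocities': array([-0.00135068,  0.00126098,  0.00120452,  0.00083172, -0.00102788,
        0.00103439]), 'tau': array([ 2.24550247e-03, -3.86623371e+01,  2.37938654e+01,  5.36496073e+00,
       -6.03967026e-03, -3.37538893e-05]), 'tool_pos': array([ 248.80199559, -489.95318173,  230.36688762]), 'ee_rot': array([ 7.30921898e-01, -3.05482597e+00, -2.93642735e-03]), 'contact_force': array([ 0.36030786, -0.3940721 , -0.11413494]), 'torque': array([ 0.00934671,  0.05509896, -0.01566964]), 'grip_force': 0.0, 'grip_width': 85.62375723305045}
scene [[418.3, 0.0, 324.8], [0.0, 418.3, 199.4], [0.0, 0.0, 1.0]] [-0.11252191  0.          0.          0.          0.        ] [-610.  634.  816.]
stand [(0.84, [224.0, 320.0], 2967), (0.19, [236.0, 418.0], 225)]
handle_top [(0.74, [184.0, 322.0], 675), (0.58, [217.0, 429.0], 334)]
handle_back [(0.73, [182.0, 322.0], 634)]
trigger_face [(0.67, [182.0, 323.0], 101), (0.5, [252.0, 198.0], 765)]
button_face []
cheek_face [(0.62, [180.0, 325.0], 624)]
lemon [(0.59, [240.0, 273.0], 213)]
spice_jar [(0.55, [212.0, 339.0], 253)]
mug [(0.68, [290.0, 211.0], 1037)]
tin [(0.97, [254.0, 199.0], 789)]
egg_box [(0.7, [205.0, 413.0], 327), (0.63, [179.0, 321.0], 123)]
honey_jar [(0.57, [219.0, 428.0], 342)]
shaker [(0.56, [232.0, 419.0], 205)]
top [[505.9, 0.0, 315.3], [0.0, 505.9, 202.3], [0.0, 0.0, 1.0]] [0.01167889 0.         0.         0.         0.        ] [-703. -128. 1768.]
stand []
handle_top []
handle_back []
trigger_face []
button_face []
cheek_face []
lemon []
spice_jar []
mug []
tin []
egg_box []
honey_jar []
shaker []
1.4
```

```bash
python3 - <<'E'
import cv2,numpy as np
a=cv2.imread("pics/scene0.png");b=cv2.imread("pics/top0.png")
cv2.imwrite("pics/v1.png",cv2.resize(a[120:320,160:460],None,fx=2.6,fy=2.6,interpolation=cv2.INTER_CUBIC))
cv2.imwrite("pics/v2.png",b)
E
```

```text
(no output)
```

View pics/v1.png

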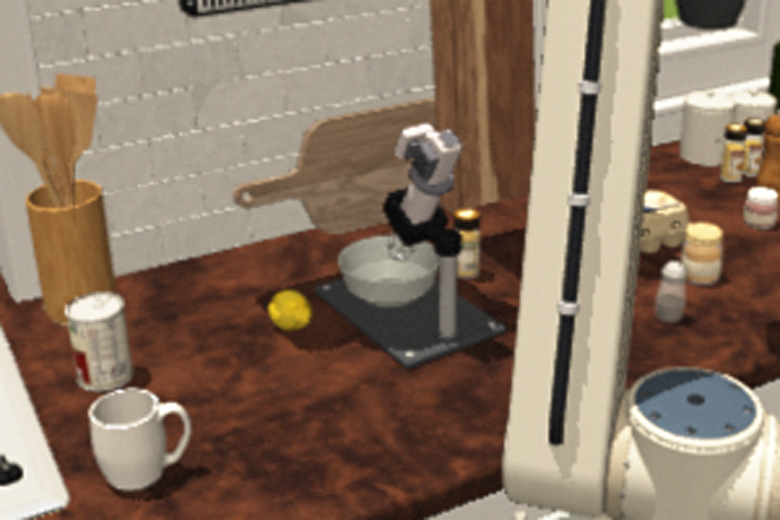

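View pics/v2.png

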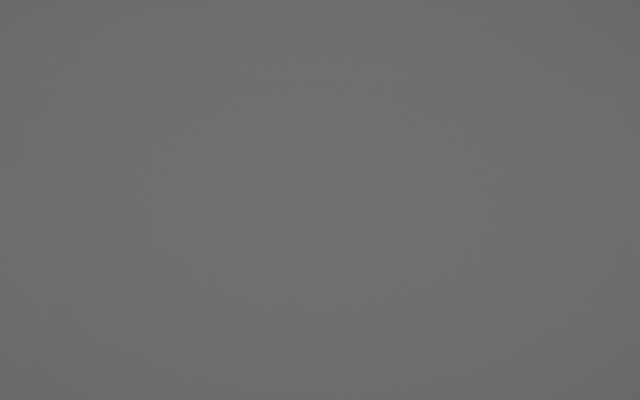

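The scene view shows the stand: plate corners at about (282,231), (318,259), (354,245) px, the white handle at about (324,175). The lemon is left of it, the spice jar behind it. The top camera is blocked (plain grey), so I'll use the scene and wrist cameras.

```bash
cat > h.py <<'E'
from station import *
import cv2, numpy as np
from scipy.spatial.transform import Rotation as Ro
def ray(c,uv,p=None):
    p=p or camera_params(c); R=np.array(p["R"]); 
    q=cv2.undistortPoints(np.array(uv,float).reshape(-1,1,2),np.array(p["camera_matrix"]),np.array(p["dist"]))[:,0]
    d=np.c_[q,np.ones(len(q))]@R
    return -R.T@p["t"],d
def onz(c,uv,z,p=None):
    o,d=ray(c,uv,p); return o+d*((z-o[2])/d[:,2])[:,None]
def proj(p,X):
    return cv2.projectPoints(np.array(X,float).reshape(-1,1,3),cv2.Rodrigues(np.array(p["R"]))[0],np.array(p["t"],float),np.array(p["camera_matrix"]),np.array(p["dist"]))[0][:,0]
E
python3 - <<'E'
from h import *
print(onz("scene",[(282.3,230.8),(317.7,259.2),(354.2,245)],12).round())
for n,uv,z in [("lemon",(273,240),28),("spice",(339,212),52),("mug",(211,290),48),("tin",(199,254),55)]: print(n,onz("scene",[uv],z).round())
p=camera_params("wrist"); s=sensors.state()
Rt=Ro.from_rotvec(s["ee_rot"]).as_matrix()
C=-np.array(p["R"]).T@p["t"]
print("cam in tool",(Rt.T@(C-s["tool_pos"])).round(1),(Rt.T@np.array(p["R"]).T).round(3).tolist(),np.round(p["camera_matrix"],0).tolist()); print(Rt.round(3))
E
```

```text
[[ 731.   67.   12.]
 [ 482.   45.   12.]
 [ 498. -119.   12.]]
lemon [[657. 138.  28.]]
spice [[ 692. -171.   52.]]
mug [[443. 433.  48.]]
tin [[653. 414.  55.]]
cam in tool [  75.7   -0.6 -142.1] [[0.001, -0.955, -0.296], [1.0, 0.001, 0.001], [-0.001, -0.296, 0.955]] [[342.0, 0.0, 313.0], [0.0, 342.0, 199.0], [0.0, 0.0, 1.0]]
[[-0.892 -0.453  0.   ]
 [-0.453  0.892 -0.   ]
 [-0.    -0.    -1.   ]]
```

```bash
cat >> h.py <<'E'
YAW=0.092; S0=np.array([614.,-26,0])
def frames(yaw=YAW):
    Rs=Ro.from_euler("z",yaw).as_matrix()
    W=Rs@np.array([[.866,0,-.5],[0,1,0],[.5,0,.866]])   # whisk axes as columns
    T=np.c_[-W[:,0],W[:,1],-W[:,2]]                     # tool axes
    return Rs,W,T
def go(target,T,s=None):
    s=s or sensors.state(); R=Ro.from_rotvec(s["ee_rot"]).as_matrix()
    rv=Ro.from_matrix(R.T@T).as_rotvec()
    print("turn/1.5",(rv/1.5).round(4),"deg",np.degrees(np.linalg.norm(rv)).round(2),"| then shift/20 in new tool axes",(T.T@(target-s["tool_pos"])/20).round(3),"| clock",round(s["clock"],2))
E
python3 - <<'E'
from h import *
Rs,W,T=frames()
o,d=ray("scene",[(322,170),(326,190)])
n=Rs[:,1]
for k in d: print((o+k*(n@(S0-o))/(n@k)).round(1))
top=o+d[0]*(n@(S0-o))/(n@d[0])
go(top+W[:,2]*150,T)
E
```

```text
[577.9 -29.3 299.7]
[554.3 -31.5 232.3]
turn/1.5 [ 0.0659 -0.3449  0.2461] deg 36.85 | then shift/20 in new tool axes [-17.726  21.445  -1.214] | clock 1.4
```

```bash
python3 -m handwheel '[[-1,0,-0.2,0.011,-0.0575,0.041,1],[-1,0,-0.2,0.011,-0.0575,0.041,1],[-1,0,-0.2,0.011,-0.0575,0.041,1],[-1,0,-0.2,0.011,-0.0575,0.041,1],[-1,0,-0.2,0.011,-0.0575,0.041,1],[-1,0,-0.2,0.011,-0.0575,0.041,1],[-1,1,0,0,0,0,1],[-1,1,0,0,0,0,1],[-1,1,0,0,0,0,1],[-1,1,0,0,0,0,1],[-1,1,0,0,0,0,1],[-1,1,0,0,0,0,1]]'; python3 - <<'E'
from h import *
Rs,W,T=frames()
go(np.array([577.9,-29.3,299.7])+W[:,2]*150,T)
E
```

```text
clock: 2.4
tool_pos: [446.1, -324.9, 340.9]
ee_rot: [-0.12, 2.615, 0.032]
contact_force: [0.4, -1.1, -0.2]
grip_width: 85.3
grip_force: 0.0
turn/1.5 [-0.0003  0.0005 -0.    ] deg 0.05 | then shift/20 in new tool axes [-5.827 14.112 -1.755] | clock 2.4
```

```bash
python3 -m handwheel '[[-0.5,1,-0.2,0,0,0,1],[-0.5,1,-0.2,0,0,0,1],[-0.5,1,-0.2,0,0,0,1],[-0.5,1,-0.2,0,0,0,1],[-0.5,1,-0.2,0,0,0,1],[-0.5,1,-0.2,0,0,0,1],[-0.5,1,-0.2,0,0,0,1],[-0.5,1,-0.2,0,0,0,1],[-0.5,1,0,0,0,0,1],[-0.5,1,0,0,0,0,1],[0,1,0,0,0,0,1],[0,0,0,0,0,0,1]]'; python3 - <<'E'
from h import *
s=sensors.state();p=camera_params("wrist"); im=snapshot("wrist"); cv2.imwrite("pics/w1.png",im[:,:,::-1]); np.save("w1.npy",[p],allow_pickle=True)
for n in ["stand","handle_top","trigger_face","button_face","cheek_face"]:
    print(n,[(round(d["conf"],2),np.round(d["point"]).tolist(),int(d["region"].sum())) for d in masks_of(n,"wrist")[:2]])
print(s["tool_pos"])
E
```

```text
clock: 3.4
tool_pos: [495.6, -97.7, 418.2]
ee_rot: [-0.124, 2.614, 0.034]
contact_force: [-0.2, -0.6, 0.5]
grip_width: 85.3
grip_force: 0.0
stand [(0.97, [93.0, 364.0], 21610)]
handle_top [(0.91, [151.0, 397.0], 6673)]
trigger_face [(0.79, [142.0, 424.0], 820), (0.73, [93.0, 364.0], 21610)]
button_face [(0.58, [174.0, 422.0], 306)]
cheek_face [(0.74, [149.0, 396.0], 6617)]
[495.6475148  -97.72076828 418.21534874]
```

View pics/w1.png

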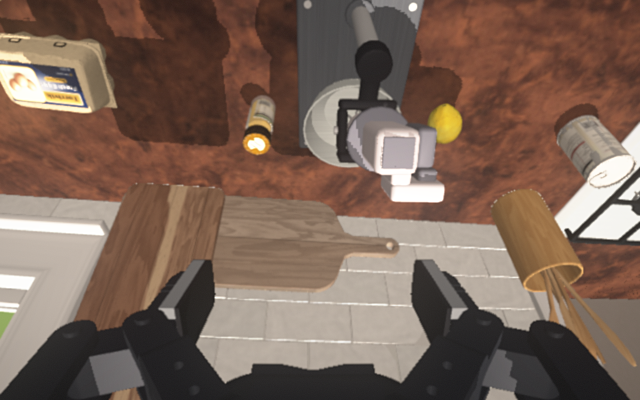

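The wrist view shows the handle's top end as a quad at about (383–418, 136–170). The trigger is to its right at (427,142), the button at (422,174), and the cheek below at (415,190).

```bash
python3 -m handwheel '[[0,1,0,0,0,0,1],[0,1,0,0,0,0,1],[0,1,0,0,0,0,1],[0,0.7,0,0,0,0,1],[0.5,0,0,0,0,0,1],[1,0,0,0,0,0,1],[1,0,0,0,0,0,1],[0,0,0,0,0,0,1],[0,0,0,0,0,0,1]]'; python3 - <<'E'
from h import *
s=sensors.state();p=camera_params("wrist"); im=snapshot("wrist"); cv2.imwrite("pics/w2.png",im[:,:,::-1]); np.save("w2.npy",[p],allow_pickle=True)
m=[d for d in masks_of("handle_top","wrist")][0]; r,c=np.round(m["point"]).astype(int); print(r,c)
a=cv2.imread("pics/w1.png")[110:220,330:460]; r0=max(r-55,0);c0=c-65; print("crop2 origin",c0,r0)
b=im[r0:r0+110,c0:c0+130,::-1]
f=lambda x:cv2.resize(x,(390*1,330),interpolation=cv2.INTER_CUBIC)
cv2.imwrite("pics/v4.png",np.hstack([f(a),f(b)])); print(s["tool_pos"])
E
```

```text
clock: 4.45
tool_pos: [445.4, -31.3, 393.0]
ee_rot: [-0.12, 2.615, 0.032]
contact_force: [-0.8, -0.1, 0.7]
grip_width: 85.0
grip_force: 0.0
153 404
crop2 origin 339 98
[445.40076608 -31.31505999 393.01562255]
```

View pics/v4.png

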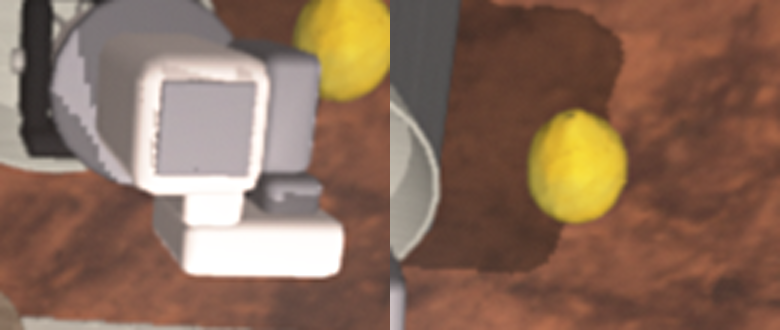

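The first crop shows the handle's end clearly, with its inset pad centred at (399,153) px. In the second, the network picked the lemon, so I'll crop by projection instead.

```bash
python3 - <<'E'
from h import *
p1=np.load("w1.npy",allow_pickle=True)[0];p2=np.load("w2.npy",allow_pickle=True)[0]
o,d=ray(0,[(399,153)],p1)
Rs,W,T=frames()
n=Rs[:,1]; X=o+d[0]*(n@(S0-o))/(n@d[0]); print(X.round(1)); q=proj(p2,X)[0]; print(q)
c0,r0=np.round(q-[80,60]).astype(int); r0=max(r0,0)
im=cv2.imread("pics/w2.png"); print(c0,r0)
cv2.imwrite("pics/v5.png",cv2.resize(im[r0:r0+130,c0:c0+160],None,fx=4,fy=4,interpolation=cv2.INTER_CUBIC))
E
```

```text
[506.8 -35.9 316.8]
[299.42661199 220.21740296]
219 160
```

View pics/v5.png

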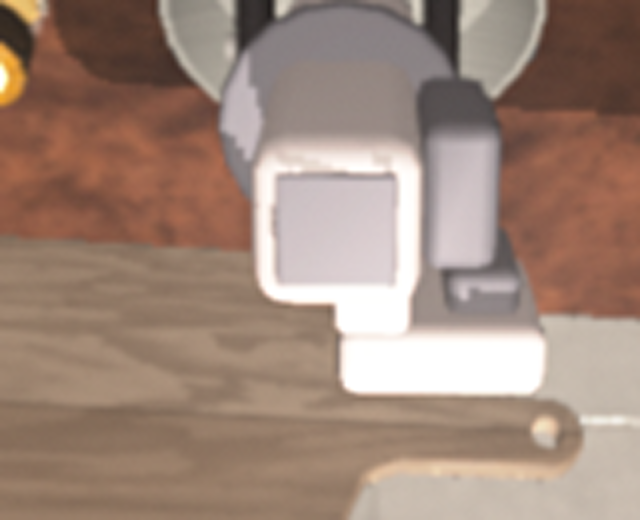

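The second view shows the inset pad at crop corners (277,173)–(396,286), with the trigger to its right at (465,190) and the cheek at (440,360).

```bash
python3 - <<'E'
from h import *
from scipy.optimize import least_squares
p1=np.load("w1.npy",allow_pickle=True)[0];p2=np.load("w2.npy",allow_pickle=True)[0]
a=np.array([(161,82),(253,80),(254,177),(157,174)])/3+[330,110]
b=np.array([(277,173),(396,173),(395,286),(278,284)])/4+[219,160]
for pa,pb in zip(a,b):
    r=least_squares(lambda X:np.r_[proj(p1,X)[0]-pa,proj(p2,X)[0]-pb],[507,-36,317.]); print(r.x.round(1),r.fun.round(2))
# model: centre, yaw, pad half sizes
sg=np.array([(-1,-1),(-1,1),(1,1),(1,-1)])
def f(v,free=True):
    W=frames(v[3])[1]; X=v[:3]+(sg*[v[4],v[5]])@W[:,:2].T
    return np.r_[(proj(p1,X)-a).ravel(),(proj(p2,X)-b).ravel()]
r=least_squares(f,[507,-36,317,.09,13,13]); print(r.x.round(3),np.abs(r.fun).max().round(2))
top=r.x[:3]; Rs=frames(r.x[3])[0]
print("top in stand frame",(Rs.T@(top-S0)).round(1))
p=camera_params("scene"); print("top in scene px",proj(p,top).round(1))
E
```

```text
[505.5 -45.  301.6] [ 0.02  0.03 -0.02 -0.03]
[503.  -22.4 301.6] [ 0.29  0.43 -0.31 -0.45]
[520.  -20.5 316.8] [-0.36 -0.54  0.38  0.57]
[523.7 -43.4 314.6] [-0.04 -0.07  0.05  0.07]
[ 5.13147e+02 -3.28060e+01  3.08664e+02  1.10000e-01  1.15920e+01
  1.15370e+01] 1.45
top in stand frame [-101.     4.3  308.7]
top in scene px [[332.4 173.2]]
```

```bash
sed -i 's/^YAW=.*/YAW=0.10; S0=np.array([614.,-26,0]); TOP=np.array([513.1,-32.8,308.7])/' h.py; python3 - <<'E'
from h import *
Rs,W,T=frames(); go(TOP+20*W[:,2],T)
E
```

```text
turn/1.5 [-0.003   0.0007 -0.0051] deg 0.51 | then shift/20 in new tool axes [-0.751 -0.423  4.324] | clock 4.55
```

```bash
python3 -m handwheel '[[-0.75,-0.42,0,-0.003,0.0007,-0.005,0],[0,0,0,0,0,0,0],[0,0,0.7,0,0,0,0],[0,0,0.7,0,0,0,0],[0,0,0.7,0,0,0,0],[0,0,0.7,0,0,0,0],[0,0,0.7,0,0,0,0],[0,0,0.6,0,0,0,0],[0,0,0,0,0,0,0],[0,0,0,0,0,0,0],[0,0,0,0,0,0,0]]' 40; python3 - <<'E'
from h import *
Rs,W,T=frames(); go(TOP,T)
im=snapshot("wrist"); cv2.imwrite("pics/w3.png",im[:,:,::-1]); p=camera_params("wrist"); print(proj(p,TOP),proj(p,sensors.state()["tool_pos"]))
im2=snapshot("scene"); cv2.imwrite("pics/s3.png",im2[:,:,::-1])
cv2.imwrite("pics/v6.png",np.vstack([im[150:400,100:540,::-1],cv2.resize(im2[130:230,250:426,::-1],(440,250),interpolation=cv2.INTER_CUBIC)]))
E
```

```text
clock: 5.47
tool_pos: [500.7, -33.9, 330.2]
ee_rot: [-0.131, 2.615, 0.035]
contact_force: [-0.5, 0.3, 0.9]
grip_width: -0.1
grip_force: 0.0
turn/1.5 [0.     0.0001 0.0002] deg 0.02 | then shift/20 in new tool axes [-0.002 -0.01   1.245] | clock 5.47
[[312.87333567 242.15564124]] [[313.57226543 264.80135902]]
```

View pics/v6.png

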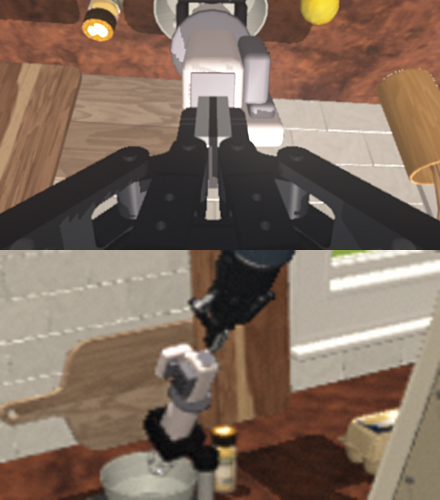

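The shut fingertips line up over the pad: pad centre at about crop (213,92), fingers centred at about x=213. Pushing.

```bash
python3 -m handwheel '[[0,0,0.4,0,0,0,0],[0,0,0.4,0,0,0,0],[0,0,0.3,0,0,0,0],[0,0,0.3,0,0,0,0],[0,0,0.3,0,0,0,0],[0,0,0.3,0,0,0,0],[0,0,0.3,0,0,0,0]]'; python3 - <<'E'
from h import *
Rs,W,T=frames(); go(TOP-60*W[:,2],T)
E
```

```text
clock: 6.15
tool_pos: [522.9, -31.6, 289.0]
ee_rot: [-0.132, 2.617, 0.035]
contact_force: [-6.3, -0.5, 3.9]
grip_width: 0.2
grip_force: 3.4
turn/1.5 [ 0.0001 -0.0011  0.0004] deg 0.1 | then shift/20 in new tool axes [-0.063 -0.01   1.899] | clock 6.15
```

```bash
python3 -m handwheel '[[0,0,0.3,0,0,0,0],[0,0,0.3,0,0,0,0],[0,0,0.3,0,0,0,0],[0,0,0.3,0,0,0,0],[0,0,0.3,0,0,0,0],[0,0,0.25,0,0,0,0]]';python3 -m handwheel '[[0,0,0.1,0,0,0,0],[0,0,0.1,0,0,0,0]]'; python3 -m handwheel '[[0,0,0.1,0,0,0,0],[0,0,0.1,0,0,0,0]]'; python3 - <<'E'
from h import *
Rs,W,T=frames(); go(TOP-60*W[:,2],T)
E
```

```text
clock: 6.65
tool_pos: [540.4, -30.1, 258.6]
ee_rot: [-0.132, 2.617, 0.034]
contact_force: [-4.1, -1.1, 4.6]
grip_width: 0.1
grip_force: 3.1
clock: 6.82
tool_pos: [542.0, -30.1, 256.1]
ee_rot: [-0.132, 2.617, 0.034]
contact_force: [-27.4, 2.2, 22.9]
grip_width: -0.0
grip_force: 16.6
clock: 6.98
tool_pos: [542.2, -30.2, 256.0]
ee_rot: [-0.131, 2.615, 0.034]
contact_force: [-59.3, 6.0, 48.0]
grip_width: 0.5
grip_force: 35.6
turn/1.5 [-0.0004 -0.0001  0.0001] deg 0.03 | then shift/20 in new tool axes [-0.052  0.017 -0.013] | clock 6.98
```

Whisk is at its stop, at exactly the expected 60 mm. Backing off, then opening and looking again.

```bash
python3 -m handwheel '[[0,0,-0.5,0,0,0,0],[0,0,-1,0,0,0,0],[0,0,-1,0,0,0,1],[0,0,-1,0,0,0,1],[0.5,0,-1,0,0,0,1],[1,0,-0.5,0,0,0,1],[1,0,0,0,0,0,1],[0,0,0,0,0,0,1],[0,0,0,0,0,0,1],[0,0,0,0,0,0,1]]'; python3 - <<'E'
from h import *
Rs,W,T=frames(); P=TOP-60*W[:,2]
p=camera_params("wrist"); im=snapshot("wrist"); cv2.imwrite("pics/w4.png",im[:,:,::-1]); np.save("w4.npy",[p],allow_pickle=True)
q=proj(p,P)[0]; print(q); c0,r0=np.maximum(np.round(q-[70,60]).astype(int),0); print(c0,r0)
for y in (-17,19,33): print(y,proj(p,P+W@[-2,y,-12]),)
go(P,T)
cv2.imwrite("pics/v7.png",cv2.resize(im[r0:r0+140,c0:c0+180,::-1],None,fx=4,fy=4,interpolation=cv2.INTER_CUBIC))
E
```

```text
clock: 7.82
tool_pos: [452.2, -38.4, 314.0]
ee_rot: [-0.132, 2.615, 0.036]
contact_force: [0.5, 0.2, 1.1]
grip_width: 85.6
grip_force: 0.0
[312.25112252 264.21509069]
242 204
-17 [[291.1494261  254.88006346]]
19 [[335.82170564 254.90841861]]
33 [[353.1668804  254.89116674]]
turn/1.5 [ 0.0003 -0.0005  0.0006] deg 0.07 | then shift/20 in new tool axes [-2.506 -0.024  4.754] | clock 7.87
```

View pics/v7.png

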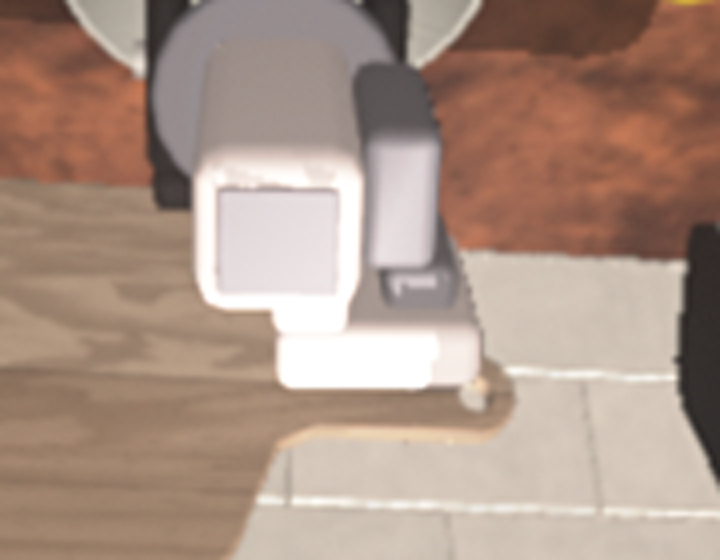

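The view confirms the model. The pad centre is at (311.4,264) px against a predicted (312.3,264.2), and the trigger's outer edge is at about x=352 against 353. Going down straddling the handle.

```bash
python3 -m handwheel '[[-1,-0.05,0,0,0,0,1],[-1,0,0,0,0,0,1],[-0.3,0,0.5,0,0,0,1],[0,0,1,0,0,0,1],[0,0,1,0,0,0,1],[0,0,1,0,0,0,1],[0,0,0.5,0,0,0,1],[0,0,0.5,0,0,0,1],[0,0,0,0,0,0,1]]'; python3 - <<'E'
from h import *
Rs,W,T=frames(); P=TOP-60*W[:,2]; go(P+W@[-4,-0.6,-55],T)
E
```

```text
clock: 8.62
tool_pos: [536.3, -31.2, 255.5]
ee_rot: [-0.132, 2.621, 0.034]
contact_force: [-0.4, -0.1, 0.2]
grip_width: 85.5
grip_force: 0.0
turn/1.5 [-0.0001 -0.0041  0.0002] deg 0.35 | then shift/20 in new tool axes [-0.121  0.004  2.865] | clock 8.62
```

```bash
python3 -m handwheel '[[-0.02,0,0.5,0,0,0,1],[-0.02,0,0.5,0,0,0,1],[0,0,0.5,0,0,0,1],[0,0,0.5,0,0,0,1],[0,0,0.5,0,0,0,1],[0,0,0.3,0,0,0,1],[0,0,0,0,0,0,1],[0,0,0,0,0,0,1]]'; python3 - <<'E'
from h import *
Rs,W,T=frames(); P=TOP-60*W[:,2]; go(P+W@[-4,-0.6,-55],T)
p=camera_params("wrist"); im=snapshot("wrist"); cv2.imwrite("pics/w5.png",im[:,:,::-1])
im2=snapshot("scene"); cv2.imwrite("pics/v8.png",np.vstack([im[140:400,100:540,::-1],cv2.resize(im2[150:250,270:446,::-1],(440,250),interpolation=cv2.INTER_CUBIC)]))
E
```

```text
clock: 9.28
tool_pos: [564.8, -28.3, 210.5]
ee_rot: [-0.132, 2.616, 0.035]
contact_force: [0.6, 0.7, 0.7]
grip_width: 85.6
grip_force: 0.0
turn/1.5 [ 0.0002 -0.0009  0.0005] deg 0.09 | then shift/20 in new tool axes [-0.008  0.002  0.201] | clock 9.28
```

View pics/v8.png

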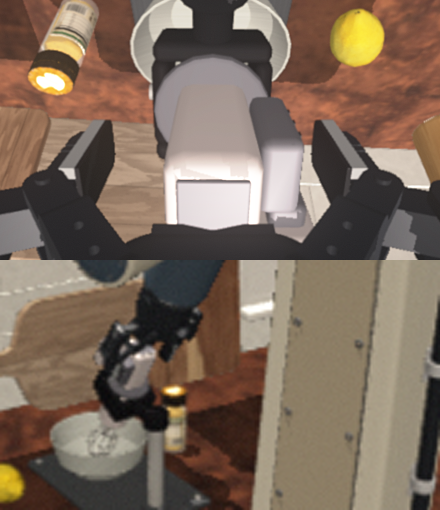

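The fingers straddle the handle and the trigger with clear gaps, and the whisk is in the bowl. Squeezing gently.

```bash
python3 -m handwheel '[[0,0,0.15,0,0,0,0.5],[0,0,0,0,0,0,0.42],[0,0,0,0,0,0,0.4],[0,0,0,0,0,0,0.4],[0,0,0,0,0,0,0.4]]' 20;  python3 -m handwheel '[[0,0,0,0,0,0,0.3],[0,0,0,0,0,0,0.3],[0,0,0,0,0,0,0.3]]' 20; python3 - <<'E'
from h import *
Rs,W,T=frames(); P=TOP-60*W[:,2]; go(P+W@[-4,-0.6,-55],T); s=sensors.state(); print(W.T@s["contact_force"])
E
```

```text
clock: 9.8
tool_pos: [566.5, -27.7, 208.9]
ee_rot: [-0.132, 2.615, 0.036]
contact_force: [-3.3, 2.8, 3.1]
grip_width: 34.9
grip_force: 20.2
clock: 10.05
tool_pos: [566.4, -27.7, 208.9]
ee_rot: [-0.132, 2.615, 0.036]
contact_force: [-4.1, 4.2, 4.9]
grip_width: 35.3
grip_force: 20.0
turn/1.5 [0.0007 0.0004 0.0002] deg 0.07 | then shift/20 in new tool axes [ 0.026 -0.018  0.09 ] | clock 10.05
[-0.76012194  4.59985198  6.09593138]
```

```bash
python3 -m handwheel '[[-0.15,0,0,0,0,0,0.3],[-0.15,0,0,0,0,0,0.3],[-0.15,0,0,0,0,0,0.3],[-0.1,0,0,0,0,0,0.3],[0,0,0,0,0,0,0.3]]' 20; cat > st.py <<'E'
from h import *
Rs,W,T=frames(); P=TOP-60*W[:,2]; s=sensors.state(); print("whisk-frame TCP",(W.T@(s["tool_pos"]-P)).round(1),"F",(W.T@s["contact_force"]).round(1),round(s["grip_width"],1),round(s["grip_force"],1))
E
python3 st.py
```

```text
clock: 10.47
tool_pos: [570.6, -27.5, 208.9]
ee_rot: [-0.13, 2.628, 0.036]
contact_force: [-18.1, 7.0, 2.7]
grip_width: 35.3
grip_force: 18.2
whisk-frame TCP [  0.2  -0.4 -55.3] F [-13.6   8.7  11. ] 35.3 18.2
```

```bash
python3 -m handwheel '[[-0.1,0,0,0,0,0,0.3],[-0.1,0,0,0,0,0,0.3],[0,0,0,0,0,0,0.3]]' 20; python3 st.py
```

```text
clock: 10.72
tool_pos: [573.3, -27.3, 209.6]
ee_rot: [-0.129, 2.631, 0.036]
contact_force: [-16.3, 6.4, -0.0]
grip_width: 35.2
grip_force: 17.2
whisk-frame TCP [  2.8  -0.5 -56.1] F [-13.5   8.    7.7] 35.2 17.2
```

```bash
python3 -m handwheel '[[-0.15,0,0,0,0,0,0.3],[-0.15,0,0,0,0,0,0.3],[-0.1,0,0,0,0,0,0.3],[0,0,0,0,0,0,0.3]]' 20; python3 st.py
```

```text
clock: 11.05
tool_pos: [579.3, -26.7, 212.1]
ee_rot: [-0.129, 2.634, 0.035]
contact_force: [-16.2, 5.7, -3.5]
grip_width: 35.1
grip_force: 19.6
whisk-frame TCP [  9.3  -0.6 -56.9] F [-15.2   7.3   4.7] 35.1 19.6
```

```bash
python3 -m handwheel '[[-0.1,0,0,0,0,0,0.3],[0,0,0,0,0,0,0.3]]' 20; python3 st.py
```

```text
clock: 11.22
tool_pos: [580.7, -26.6, 212.6]
ee_rot: [-0.129, 2.635, 0.035]
contact_force: [-16.3, 5.2, -4.7]
grip_width: 35.0
grip_force: 19.3
whisk-frame TCP [ 10.7  -0.6 -57.2] F [-15.9   6.8   3.8] 35.0 19.3
```

```bash
python3 -m handwheel '[[-0.1,0,0,0,0,0,0.3],[-0.1,0,0,0,0,0,0.3],[0,0,0,0,0,0,0.3]]' 20; python3 st.py
```

```text
clock: 11.47
tool_pos: [582.3, -26.5, 213.3]
ee_rot: [-0.13, 2.639, 0.035]
contact_force: [-26.3, 6.9, -2.1]
grip_width: 35.2
grip_force: 18.6
whisk-frame TCP [ 12.4  -0.6 -57.4] F [-23.1   9.5  10.9] 35.2 18.6
```

```bash
python3 -m handwheel '[[-0.1,0,0,0,0,0,0.3],[0,0,0,0,0,0,0.3]]' 20; python3 st.py
```

```text
clock: 11.63
tool_pos: [582.3, -26.6, 213.1]
ee_rot: [-0.129, 2.643, 0.035]
contact_force: [-32.5, 6.8, -0.8]
grip_width: 35.1
grip_force: 19.3
whisk-frame TCP [ 12.4  -0.7 -57.5] F [-27.8  10.   15.1] 35.1 19.3
```

The finger is hard against the cheek (force step from 16 to 28 N at a fixed position), so the button is fully in. Easing the trigger slowly with the button held.

```bash
python3 -m handwheel '[[0,0,0,0,0,0,0.43],[0,0,0,0,0,0,0.45],[0,0,0,0,0,0,0.47],[0,0,0,0,0,0,0.49]]' 20; python3 st.py; python3 -m handwheel '[[0,0,0,0,0,0,0.51],[0,0,0,0,0,0,0.53],[0,0,0,0,0,0,0.55],[0,0,0,0,0,0,0.57],[0,0,0,0,0,0,0.57]]' 20; python3 st.py
```

```text
clock: 11.97
tool_pos: [583.0, -26.2, 212.1]
ee_rot: [-0.13, 2.642, 0.035]
contact_force: [-22.4, 10.6, -8.5]
grip_width: 41.9
grip_force: 4.1
whisk-frame TCP [ 12.5  -0.4 -58.7] F [-22.6  12.8   3.2] 41.9 4.1
clock: 12.38
tool_pos: [583.2, -25.9, 211.8]
ee_rot: [-0.131, 2.642, 0.035]
contact_force: [-21.0, 9.4, -10.3]
grip_width: 48.7
grip_force: 3.7
whisk-frame TCP [ 12.6  -0.1 -59.1] F [-22.4  11.5   1. ] 48.7 3.7
```

```bash
python3 -m handwheel '[[0,0,0,0,0,0,0.59],[0,0,0,0,0,0,0.61],[0,0,0,0,0,0,0.63],[0,0,0,0,0,0,0.63]]' 20; python3 st.py; python3 -m handwheel '[[0,0,0,0,0,0,0.65],[0,0,0,0,0,0,0.67],[0,0,0,0,0,0,0.67]]' 20; python3 st.py;  python3 -m handwheel '[[0,0,0,0,0,0,0.69],[0,0,0,0,0,0,0.71],[0,0,0,0,0,0,0.71]]' 20; python3 st.py
```

```text
clock: 12.72
tool_pos: [583.3, -26.6, 212.1]
ee_rot: [-0.131, 2.642, 0.033]
contact_force: [-19.4, 4.4, -10.6]
grip_width: 53.8
grip_force: 2.0
whisk-frame TCP [ 12.8  -0.9 -58.9] F [-21.6   6.3   0.2] 53.8 2.0
clock: 12.97
tool_pos: [583.6, -27.0, 212.7]
ee_rot: [-0.131, 2.641, 0.033]
contact_force: [-18.5, 2.6, -9.6]
grip_width: 57.2
grip_force: 2.6
whisk-frame TCP [ 13.3  -1.3 -58.5] F [-20.5   4.4   0.8] 57.2 2.6
clock: 13.22
tool_pos: [584.2, -27.1, 213.5]
ee_rot: [-0.131, 2.64, 0.032]
contact_force: [-17.9, 1.1, -7.5]
grip_width: 60.6
grip_force: 1.3
whisk-frame TCP [ 14.1  -1.5 -58.1] F [-19.1   2.9   2.4] 60.6 1.3
```

```bash
python3 -m handwheel '[[0.3,0,0,0,0,0,0.71],[0.3,0,0,0,0,0,0.71],[0.3,0,0,0,0,0,0.71],[0.3,0,0,0,0,0,0.75],[0,0,0,0,0,0,1],[0,0,0,0,0,0,1],[0,0,0,0,0,0,1],[0,0,0,0,0,0,1]]' 20; python3 st.py
```

```text
clock: 13.88
tool_pos: [572.7, -27.3, 212.2]
ee_rot: [-0.132, 2.615, 0.036]
contact_force: [0.5, -0.0, -0.1]
grip_width: 85.0
grip_force: 0.0
whisk-frame TCP [  3.6  -0.5 -53.5] F [ 0.4 -0.1 -0.3] 85.0 0.0
```

```bash
python3 -m handwheel '[[0.35,0,0,0,0,0,1],[0,0,-0.5,0,0,0,1],[0,0,-1,0,0,0,1],[0,0,-1,0,0,0,1],[0,0,-1,0,0,0,1],[0,0,-1,0,0,0,1],[0,0,-1,0,0,0,1],[0.5,0,-1,0,0,0,1],[1,0,-1,0,0,0,1],[1,0,0,0,0,0,1],[0,0,0,0,0,0,1],[0,0,0,0,0,0,1]]' 20; python3 - <<'E'
from h import *
Rs,W,T=frames(); P=TOP-60*W[:,2]
p=camera_params("wrist"); im=snapshot("wrist"); cv2.imwrite("pics/w6.png",im[:,:,::-1])
q=proj(p,P)[0]; print("pad centre predicted",q)
c0,r0=np.maximum(np.round(q-[70,60]).astype(int),0); print(c0,r0)
print([ (y,(proj(p,P+W@[-2,y,-12])[0]-[c0,r0])*4) for y in (19,27,33)])
im2=snapshot("scene")
cv2.imwrite("pics/v9.png",np.hstack([cv2.resize(im[r0:r0+140,c0:c0+110,::-1],None,fx=4,fy=4,interpolation=cv2.INTER_CUBIC),cv2.resize(im2[150:290,265:350,::-1],None,fx=4,fy=4,interpolation=cv2.INTER_CUBIC)]))
E
```

```text
clock: 14.88
tool_pos: [447.8, -40.0, 313.0]
ee_rot: [-0.132, 2.615, 0.036]
contact_force: [-0.3, -0.3, -0.5]
grip_width: 85.5
grip_force: 0.0
pad centre predicted [313.65747098 268.43897388]
244 208
[(19, array([371.72877315, 204.20562391])), (27, array([410.99075934, 204.15780909])), (33, array([440.41000364, 204.10764765]))]
```

View pics/v9.png

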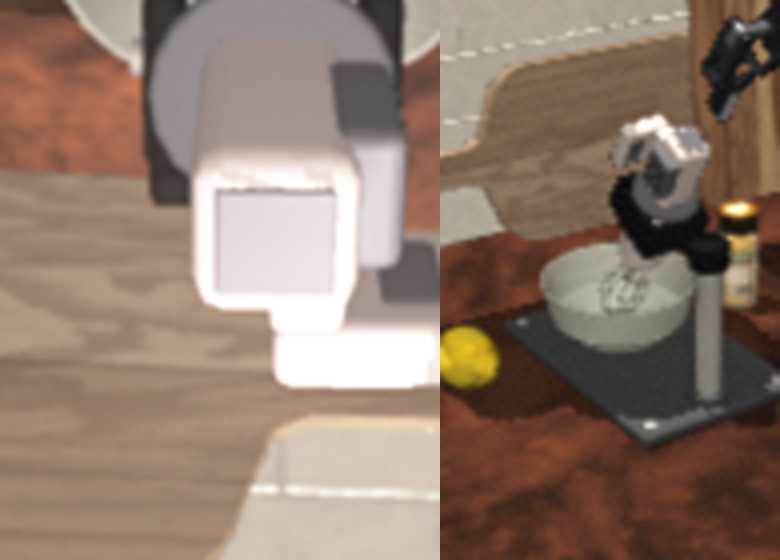

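The trigger's outer edge is now at crop x≈405, where a locked trigger (27 mm from the axis) should show (411); a free one would be at 440. The handle's pad is where the fully-down pose predicts. The whisk is down, the lock has caught, and the lemon and spice jar look undisturbed.

```bash
python3 -c "
from station import *
print(workorder.hand_in())"
```

```text
the job is handed in; nothing more can be done
None
```

The whisk is fully down in the bowl with its trigger locked on. I handed the job in at about 15 s of robot time with the arm clear. The final pictures show the trigger at its locked position and the lemon and spice jar where they were. The other bystanders were out of the arm's way, and I did not re-check them.

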